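# Rock a stuck heating block out of its dry bath

## Robot

A 6-joint arm with a two-finger parallel gripper is mounted at the origin on the work surface. World frame = base frame: x ahead of the robot, y to its left, z up, the work surface at z = 0. Lengths are in m, angles in degrees, forces in N, time in s.
With the tool pointing down it reaches from about 0.3 to 0.875 m from the base axis. Payload 6.4 kg.
Tool frame: the origin (TCP) lies midway between the tips of the shut fingers; the grasp point (between the pads) lies 19 mm behind it; z points along the fingers, y is the direction in which the jaws open and shut (so a half turn about z gives the same grasp; the last joint's range is limited). The gripper opens to 88 mm and grips with 3 to 60 N. Pads are 18 mm wide; open, the fingers measure 123 mm over their backs; the gripper's body (75 mm by 187 mm) begins 45 mm behind the grasp point.
Start: joints at [-82.81, 10.359, 92.074, -0, 77.567, -11.82], TCP at [0.187, -0.544, 0.204] pointing down, gripper open.
Joint ranges: [-171.53, 171.53], [-51.25, 118.39], [17.06, 147.69], [-65.23, 245.23], [0, 150.52], [-178.68, 178.68]. Speed limits (degrees/s): [147.25, 147.25, 172.46, 180, 180, 180].

## Interface

Orientations are given as a 3x3 rotation matrix whose columns are the frame's x, y, z axes.
In Python, from plant import bot gives the robot as it stands.
- The arm moves only by the tool move_arm, never from a script. Its arguments are lists of equal length, an entry for each row: "jaw": the closure, from 0 (fully open) to 1 (shut); "travel": the shift along the tool's x, y, z in mm, a list of three; "spin": the turn about the tool's z in degrees. In form: {"jaw": [jaw, ...], "travel": [[dx, dy, dz], ...], "spin": [spin, ...]}. A call has 1 to 8 rows; each row is the pose to reach, as a shift and turn from the pose measured when the call began, along the tool's axes at that moment; what a row does not reach only later rows make up. A row lasts 1/10 s, in which the tool goes at most 50 mm and 8.59 degrees, less where a joint would pass 70% of its speed; a pose out of reach is approached as far as the arm can. A call with a gripper value outside its range is refused whole. The fingers move at their own pace and stop on an object; "force" is the grip in N (left out, the last holds). Time passes only in rows, so rows that repeat a pose let the fingers close. It gives the time, the measured TCP pose, the force and the opening at its end, in the units of the state.
- bot.get_state(): the state, without advancing time (a new reading comes with each control period).
- bot.read_camera(name): name is "scene" or "side" or "wrist"; returns (picture, depth): 480x640x3 uint8, red, green, blue; 480x640 float32, m along the optical axis (not along the pixel's ray), 0 where there is no reading.
- bot.camera_model(name): a dict with "mtx" (3x3 intrinsics, pixels), "origin" and "rotation" of the camera in the world. Camera axes: x right, y down, z forward; pixel columns grow to the right and rows downward; lengths in m; the calibration is good to about 2 mm. A picture is of the moment at which its call begins: read the wrist's pose just before it. camera_model takes no time and is no camera call; for the wrist camera it gives the pose at the moment of the call.
- bot.job_done(): hands the job in, once; it reports no verdict.
Trained networks look in the newest picture that a camera, given by its name, has taken for a name from the list of things; names that differ only in an ending like _2 or _b are one class to them, and where a whole thing is asked for, a point or a joint stands for the part that bears it (a point fixed in the world has none). Each returns a list of dicts, best first, with "p" (0 to 1); they miss things now and then, are a little off and sometimes report something else, mostly with a low value. They report only what shows in the picture. A call takes as long as a camera call. They do not tell look-alikes from the thing itself.
- bot.look_for(camera, query): "rect" ([centre column, centre row, width, height] in pixels, round what is visible of it).
The state is a dict: "t": time; "qpos": joint angles; "dq": joint speeds; "joint_efforts": joint torques, N m; "eef_pos": TCP position; "eef_rot": TCP orientation; "ft_force": force on the tool from outside, world axes, zero at the start; "wrist_torque": the same for the moment, N m; "gripper_width": finger opening in m.
Only numpy, scipy, OpenCV 4.12 (cv2) and the standard library are available. Lean on these libraries where they do the work, as an engineer would, in place of code of your own. Each camera call takes 0.05 s, during which the arm holds its last target. There are 200 camera calls.

## Task

The metal block is stuck in the well of the small bench heater: a sprung catch grips each long side, and a straight pull would lift the whole heater. Take the block by its upright handle plate, rock it sideways so that first one long side and then the other comes free of its catch, without lifting, tipping or shoving the heater across the bench or disturbing the bottle, beaker and tube rack around it. Raise the block out of the well and finish while still holding it, level and still, over the well and just clear of the rim (about 2 cm); do not put it down or let go.

Things in the scene. Friction and masses are not known exactly. Their poses are not given: they have to be found in the camera images.
- handle (a point): centre of the upright black handle plate on top of the aluminium block (about 0.3 kg): 44 mm long (x), 14 mm thick (y: pinch it across this), 40 mm tall. It is 20 mm above the block's flat top, 65 mm above its underside. The block is 80 (x) by 44 (y) by 45 mm tall, with a 3 mm rib low along each long side. Axes are the block's: x along the plate, y across it, z up
- edge_l (a point): middle of the block's lower long edge on its +y side, on the underside: 22 mm in y and 65 mm below the handle centre. Seated, it lies 25 mm below the rim. Raising it by 6 mm while the other lower edge stays down (a tilt of about 0.14 rad about block x, hinging at the other edge) takes about 10 N here and snaps this side's catch under the rib; it then stays up
- edge_r (a point): middle of the block's lower long edge on its -y side, on the underside: -22 mm in y and 65 mm below the handle centre. Seated, it lies 25 mm below the rim. It has the same catch as edge_l. Raising both sides at once takes more than the heater's weight and lifts the heater
- well (a point): centre of the mouth of the heater's well, level with the rim (flat top of the white heater, 70 mm above the bench). Heater: a loose white box, about 1.4 kg, 180 (x) by 200 mm (y), on rubber feet. Well: 82 (x) by 52 mm, 25 mm deep; the seated block stands 20 mm out of it. A sprung catch in each y wall hooks over the block's rib. Axes along the heater, z up; at the start they match the block's
- reagent_c (a point): centre of a closed bottle, 60 mm across and 120 mm tall, standing near the heater: leave alone
- beaker_c (a point): centre of a clear beaker, 70 mm across and 90 mm tall, standing near the heater: leave alone
- rack_c (a point): centre of a grey tube rack, 60 by 110 mm and 68 mm tall with tubes, standing near the heater: leave alone
Not all that is in view belongs to the job. Leave any orange or red look-alike of the part that bears handle alone.

How it is judged:
By the outcome, as a careful person would: the job done as asked, in the order asked, and still so for the second after the job is handed in, while the arm keeps its last pose, push and grip.
It also fails if it takes over 38 s, if anything falls off the work surface, if the arm or the gripper's body presses on something with over 40 N, if the wrist force passes 120 N, or if a joint passes its speed limit or range.

## Working session

There is one attempt and no reset: what is moved stays moved. The work goes in short steps, Python scripts to look and compute and a tool call to move; the robot and the scene stay as the last step left them, time stands still between calls to the robot, and variables do not carry over. Pictures are saved under pics/ and viewed, about 8 in all and at most 12, crops included, and the job is handed in when it is done.

Besides the shell and the picture viewer there is one more tool, called as a command line: name --pt "numbers of a row" for each row, then --argument value for the rest. move_arm: Moves the arm, as the interface text tells. Its arguments: {"type":"object","properties":{"jaw":{"type":"array"},"travel":{"type":"array"},"spin":{"type":"array"},"force":{"type":"number"}},"required":["jaw","travel","spin"]}

```bash
ls; mkdir -p pics
cat > h.py <<'E'
import numpy as np, cv2
from plant import bot
def cam(n,save=None):
    m=bot.camera_model(n); p,d=bot.read_camera(n)
    if save: cv2.imwrite('pics/'+save,cv2.cvtColor(p,cv2.COLOR_RGB2BGR))
    return p,d,m
def pts(d,m):
    K=np.array(m['mtx']);v,u=np.mgrid[0:480,0:640]
    c=np.stack([(u-K[0,2])/K[0,0]*d,(v-K[1,2])/K[1,1]*d,d],-1)
    return c@np.array(m['rotation']).T+np.array(m['origin'])
E
python3 - <<'E'
from h import *
np.set_printoptions(precision=3,suppress=True)
print(bot.get_state())
for n in ['scene','side']:
    p,d,m=cam(n,n+'0.png');P=pts(d,m)
    print(n,m['origin'])
    for q in ['handle','well','reagent_c','beaker_c','rack_c']:
        for r in bot.look_for(n,q)[:3]:
            u,v=int(r['rect'][0]),int(r['rect'][1]); print(q,np.round(r['rect']),round(r['p'],2),P[min(v,479),min(u,639)])
a=cv2.imread('pics/scene0.png');b=cv2.imread('pics/side0.png')
E
```

```text
pics
{'t': 0.0, 'qpos': array([-82.81 ,  10.399,  92.13 ,  -0.002,  77.567, -11.821]), 'dq': array([ 0.074, -0.023, -0.05 ,  0.114, -0.043, -0.   ]), 'joint_efforts': array([ -0.   , -43.387, -34.185,   0.07 ,   0.038,  -0.   ]), 'eef_pos': array([ 0.187, -0.543,  0.203]), 'eef_rot': array([[ 0.945,  0.326, -0.   ],
       [ 0.326, -0.945,  0.002],
       [ 0.   , -0.002, -1.   ]]), 'ft_force': array([0.079, 0.107, 0.038]), 'wrist_torque': array([-0.017, -0.044, -0.037]), 'gripper_width': 0.08839939947302297}
scene [ 1.554 -0.064  0.734]
handle [261. 228.  29.  27.] 0.91 [ 0.412 -0.111  0.052]
handle [264. 255.  29.  39.] 0.87 [ 0.63  -0.099  0.106]
handle [348. 255.  30.  44.] 0.87 [0.563 0.114 0.05 ]
well [264. 275. 109.  78.] 0.79 [ 0.661 -0.1    0.073]
rack_c [235. 320.  49.  45.] 0.94 [ 0.778 -0.16   0.043]
side [ 0.461 -0.679  0.587]
handle [339. 283.  58.  46.] 0.82 [ 0.608 -0.105  0.099]
handle [216. 330.  49.  69.] 0.77 [ 0.408 -0.126  0.046]
handle [467. 407.  43.  85.] 0.66 [ 0.734 -0.329  0.056]
well [333. 314. 127. 127.] 0.74 [ 0.591 -0.143  0.071]
reagent_c [376. 239.  36.  58.] 0.8 [0.715 0.041 0.077]
beaker_c [377. 235.  35.  55.] 0.64 [0.717 0.043 0.082]
beaker_c [312. 407.  57.  83.] 0.58 [ 0.537 -0.267  0.014]
rack_c [431. 331.  54.  70.] 0.87 [ 0.734 -0.197  0.065]
```

View pics/scene0.png

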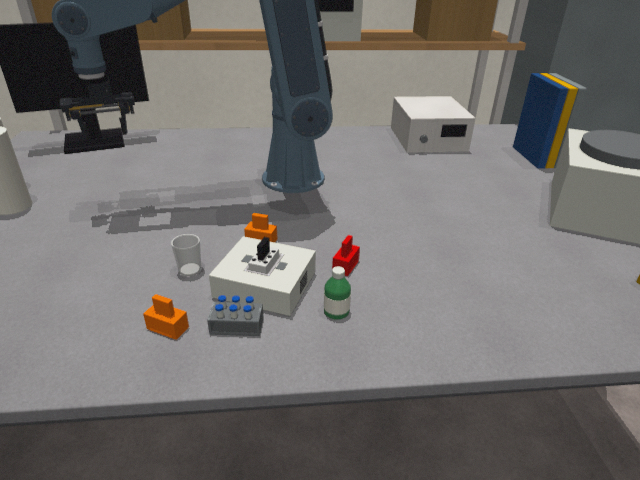

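View pics/side0.png

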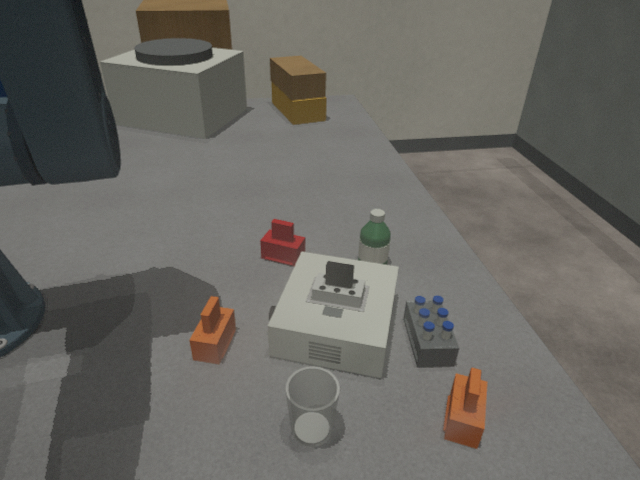

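Run:
```python
from h import *
np.set_printoptions(precision=4,suppress=True)
for n in ['scene','side']:
    p,d,m=cam(n);P=pts(d,m)
    hsv=cv2.cvtColor(p,cv2.COLOR_RGB2HSV)
    box=(P[...,0]>.5)&(P[...,0]<.75)&(P[...,1]>-.22)&(P[...,1]<.01)&(d>0)
    for nm,s in [('rim',box&(abs(P[...,2]-.07)<.005)&(hsv[...,2]>150)),('blocktop',box&(abs(P[...,2]-.09)<.006)&(hsv[...,2]>80)),('handle',box&(P[...,2]>.095)&(P[...,2]<.14)),('htop',box&(P[...,2]>.125)&(P[...,2]<.14))]:
        q=P[s]
        if len(q)<5: print(n,nm,len(q));continue
        r=cv2.minAreaRect((q[:,:2]*1000).astype(np.float32))
        print(n,nm,len(q),q.mean(0),r, np.percentile(q[:,2],[2,50,98]))
```

```text
scene rim 2873 [ 0.629  -0.1021  0.0721] ((640.3919067382812, -110.99380493164062), (201.9764404296875, 249.91537475585938), 66.8370361328125) [0.0693 0.0722 0.0745]
scene blocktop 285 [ 0.6249 -0.0971  0.0911] ((611.598876953125, -97.66586303710938), (46.10960388183594, 84.18780517578125), 66.11546325683594) [0.0848 0.0918 0.0949]
scene handle 230 [ 0.6183 -0.0977  0.1177] ((612.9073486328125, -93.32040405273438), (24.718021392822266, 57.257362365722656), 60.15546417236328) [0.0954 0.1188 0.1334]
scene htop 86 [ 0.6145 -0.0976  0.1308] ((612.8004150390625, -98.24517059326172), (15.742847442626953, 43.33583068847656), 66.38361358642578) [0.1259 0.1314 0.1343]
side rim 6313 [ 0.608  -0.1166  0.07  ] ((610.9253540039062, -97.60350036621094), (202.5181884765625, 179.56085205078125), 66.26399993896484) [0.0681 0.07   0.0718]
side blocktop 675 [ 0.6089 -0.1068  0.0895] ((610.6276245117188, -99.64427185058594), (48.30241775512695, 80.20038604736328), 67.13081359863281) [0.0846 0.0898 0.0923]
side handle 612 [ 0.6098 -0.1037  0.1165] ((610.84375, -99.3892822265625), (17.18976593017578, 44.0412483215332), 67.93948364257812) [0.096  0.1179 0.131 ]
side htop 205 [ 0.6101 -0.1009  0.1291] ((610.7389526367188, -99.369384765625), (16.77361297607422, 43.93998718261719), 66.90069580078125) [0.1252 0.1295 0.1313]
```

The pictures show the black handle at about (263,248) in the scene view and (340,272) in the side view. The red and orange look-alikes stand around the heater. Depth puts the handle at (0.611, -0.099, 0.110), with block x at about -23.7°.

The tool can't be tilted, so I'll rock the block by pushing the upper part of the plate sideways with a light pinch.

move_arm --jaw '[0,0,0,0,0,0,0,0]' --pt "545 -282 0" --pt "545 -282 0" --pt "545 -282 0" --pt "545 -282 0" --pt "545 -282 0" --pt "545 -282 0" --pt "545 -282 0" --pt "545 -282 0" --spin '[42.7,42.7,42.7,42.7,42.7,42.7,42.7,42.7]' --force 5

```text
t: 1.5
eef_pos: [0.4544, -0.2636, 0.204]
eef_rot: [[0.916, -0.402, 0.001], [-0.402, -0.916, -0.001], [0.001, 0.0, -1.0]]
ft_force: [0.7, -1.3, 0.3]
gripper_width: 0.0879
```

move_arm --jaw '[0,0,0,0,0,0,0]' --pt "77 -214 0" --pt "77 -214 0" --pt "77 -214 0" --pt "77 -214 0" --pt "77 -214 0" --pt "77 -214 0" --pt "77 -214 0" --spin '[0,0,0,0,0,0,0]'

```text
t: 2.2
eef_pos: [0.6108, -0.0983, 0.2036]
eef_rot: [[0.916, -0.401, -0.0], [-0.401, -0.916, -0.001], [0.0, 0.001, -1.0]]
ft_force: [0.5, 0.1, 1.2]
gripper_width: 0.0883
```

```bash
cat >> h.py <<'E'
np.set_printoptions(precision=4,suppress=True)
def see(n,lo=.07):
    "handle/block/rim rectangles (mm, deg) in the world and block tilt"
    p,d,m=cam(n);P=pts(d,m);hsv=cv2.cvtColor(p,cv2.COLOR_RGB2HSV)
    box=(P[...,0]>.5)&(P[...,0]<.75)&(P[...,1]>-.22)&(P[...,1]<.01)&(d>0)
    for nm,s in [('rim',box&(abs(P[...,2]-.07)<.005)&(hsv[...,2]>150)),('htop',box&(hsv[...,2]<90)&(P[...,2]>.12)&(P[...,2]<.14))]:
        q=P[s]
        if len(q)>9: print(n,nm,len(q),q.mean(0),cv2.minAreaRect((q[:,:2]*1000).astype(np.float32)),np.percentile(q[:,2],[2,50,98]))
E
python3 - <<'E'
from h import *
s=bot.get_state(); print(s['t'],s['eef_pos'],s['eef_rot'],s['qpos'],s['ft_force'])
see('wrist');see('side')
cam('wrist','w1.png')
E
```

```text
2.2 [ 0.6108 -0.0983  0.2036] [[ 0.9162 -0.4007 -0.0003]
 [-0.4007 -0.9162 -0.0008]
 [ 0.0001  0.0009 -1.    ]] [-20.0901  15.8535  85.461   -0.0524  78.6851  93.5419] [0.5237 0.0827 1.2439]
wrist rim 27442 [ 0.6287 -0.1065  0.0701] ((641.8058471679688, -111.37159729003906), (200.71958923339844, 248.06639099121094), 66.53567504882812) [0.068  0.0701 0.0717]
wrist htop 957 [ 0.6126 -0.0987  0.1297] ((611.2549438476562, -98.26166534423828), (13.686402320861816, 43.35769271850586), 66.14286804199219) [0.1247 0.13   0.1314]
side rim 3280 [ 0.5809 -0.1445  0.07  ] ((607.3785400390625, -107.48284912109375), (181.43992614746094, 179.3861083984375), 65.81703186035156) [0.0682 0.07   0.0718]
side htop 270 [ 0.61   -0.1019  0.1273] ((610.7481689453125, -99.49708557128906), (16.468416213989258, 44.012142181396484), 65.27090454101562) [0.1202 0.1287 0.1311]
```

View pics/w1.png

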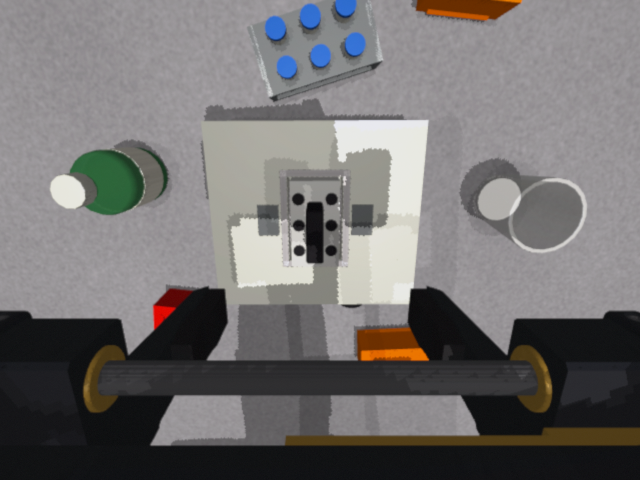

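The wrist view shows the handle at (315,230), the bottle at (110,180) and the beaker at (545,215). Both are clear of the gripper's path. The tool is aligned to within 1 mm, so I'll descend and take a light pinch.

move_arm --jaw '[0,0.3,0.5,0.5]' --pt "0 0 40" --pt "0 0 70" --pt "0 0 88" --pt "0 0 90" --spin '[0,0,0,0]'

```text
t: 2.75
eef_pos: [0.6076, -0.1005, 0.1111]
eef_rot: [[0.914, -0.405, -0.005], [-0.405, -0.914, 0.001], [-0.005, 0.001, -1.0]]
ft_force: [-0.2, -0.5, 0.4]
gripper_width: 0.0665
```

move_arm --jaw '[1,1,1,1,1,1,1,1]' --pt "0 0 0" --pt "0 0 0" --pt "0 0 0" --pt "0 0 0" --pt "0 0 0" --pt "0 0 0" --pt "0 0 0" --pt "0 0 0" --spin '[0,0,0,0,0,0,0,0]' --force 5

```text
t: 3.55
eef_pos: [0.6076, -0.1005, 0.1111]
eef_rot: [[0.914, -0.405, -0.005], [-0.405, -0.914, 0.001], [-0.005, 0.001, -1.0]]
ft_force: [0.0, -0.2, 0.1]
gripper_width: 0.0024
```

The fingers closed to 2.4 mm, so they hold nothing. I'll look.

Run:
```python
from h import *
p,d,m=cam('side');q,e,k=cam('wrist')
a=cv2.resize(p[200:380,230:470],(640,480));b=cv2.resize(q,(640,480))
cv2.imwrite('pics/c2.png',cv2.cvtColor(cv2.resize(np.hstack([a,b]),(800,300)),cv2.COLOR_RGB2BGR))
s=bot.get_state();print(s['gripper_width'],s['eef_pos'],s['ft_force'])
see('side');see('scene')
```

```text
0.000598810648490362 [ 0.6076 -0.1005  0.1111] [0.0049 0.3496 1.1865]
side rim 3095 [ 0.5868 -0.1465  0.07  ] ((610.4805297851562, -98.5888671875), (199.97889709472656, 180.2114715576172), 66.31085968017578) [0.0682 0.07   0.0718]
side htop 271 [ 0.61   -0.102   0.1274] ((610.75537109375, -99.7932357788086), (15.756729125976562, 43.66871643066406), 66.83668518066406) [0.1206 0.1288 0.1313]
scene rim 2093 [ 0.6343 -0.1062  0.0721] ((641.2672729492188, -112.04263305664062), (201.56832885742188, 248.635986328125), 66.35071563720703) [0.0693 0.0721 0.0745]
scene htop 101 [ 0.6162 -0.0977  0.1289] ((612.289306640625, -97.35160827636719), (14.038670539855957, 45.47146224975586), 66.08319091796875) [0.1206 0.1305 0.1334]
```

View pics/c2.png

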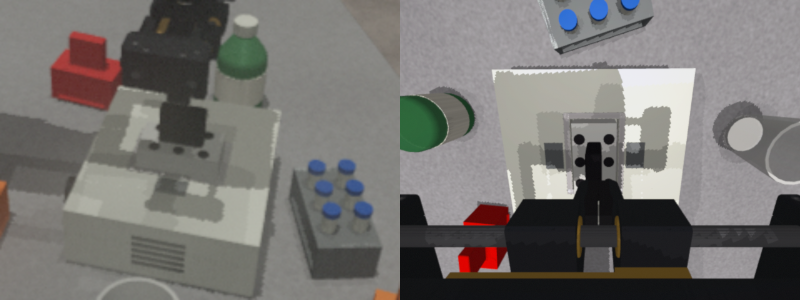

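Run:
```python
from h import *
s=bot.get_state();R=s['eef_rot'];t=s['eef_pos'];print(t,s['gripper_width'],s['qpos'])
def proj(m,X):
    c=np.array(m['rotation']).T@(X-np.array(m['origin']));u=np.array(m['mtx'])@c;return u[:2]/u[2],c[2]
for n in ['wrist','side','scene']:
    p,d,m=cam(n,f'{n}3.png')
    for nm,X in [('tcp',t),('grasp',t-R[:,2]*.019),('handle',np.array([.611,-.0985,.13]))]:
        uv,z=proj(m,X);u,v=map(int,np.round(uv));print(n,nm,uv,z,d[v,u] if 0<=v<480 and 0<=u<640 else None)
    P=pts(d,m); L=(P-t)@R  # tool frame coordinates
    s_=(d>0)&(abs(L[...,0])<.05)&(abs(L[...,1])<.03)&(P[...,2]>.10)&(P[...,2]<.2)
    for lo in np.arange(.1,.2,.01):
        q=L[s_&(P[...,2]>=lo)&(P[...,2]<lo+.01)]
        if len(q)>3: print(n,round(lo,2),len(q),q.min(0),q.max(0))
```

```text
[ 0.6075 -0.1005  0.111 ] 0.0005396586677419403 [-20.3954  20.9882  90.1019  -0.0532  69.1965  93.5373]
wrist tcp [316.7972 274.3245] 0.1964087311197983 0.17476763
wrist grasp [316.7851 288.5845] 0.17831368081833163 0.17849514
wrist handle [310.638  284.6817] 0.17765950354229595 0.1778423
wrist 0.1 112 [ 0.0218 -0.0109  0.0011] [0.0243 0.003  0.0109]
wrist 0.11 131 [ 0.0217 -0.011  -0.0089] [0.0242 0.0029 0.0009]
wrist 0.12 687 [-0.0149 -0.011  -0.0191] [ 0.0244  0.0028 -0.0091]
wrist 0.13 612 [-0.0145 -0.0104 -0.0216] [ 0.0235  0.0027 -0.0189]
wrist 0.14 180 [-0.0108 -0.0111 -0.039 ] [ 0.01    0.0119 -0.0341]
wrist 0.15 608 [ 0.0069 -0.014  -0.0489] [ 0.0102  0.0146 -0.039 ]
wrist 0.16 896 [-0.0037 -0.0154 -0.059 ] [ 0.0106  0.0156 -0.049 ]
wrist 0.17 854 [ 0.0024 -0.0156 -0.069 ] [ 0.0106  0.0163 -0.059 ]
wrist 0.18 834 [ 0.0023 -0.0104 -0.079 ] [ 0.0104  0.0111 -0.069 ]
wrist 0.19 919 [-0.0115 -0.0097 -0.0889] [ 0.0103  0.0103 -0.079 ]
side tcp [337.55   275.2961] 0.7604874731524924 0.7543533
side grasp [338.1307 265.8841] 0.749760391728404 0.74941754
side handle [339.9281 264.928
[... 551 characters left out ...]
[262.6534 241.7522] 1.1122559695303895 1.1114274
scene 0.1 42 [-0.0171 -0.0116  0.0013] [0.0255 0.001  0.0106]
scene 0.11 49 [-0.019  -0.0121 -0.0089] [0.0271 0.0022 0.001 ]
scene 0.12 53 [-0.0198 -0.0125 -0.019 ] [ 0.0259  0.0025 -0.0095]
scene 0.13 57 [-0.0175 -0.0114 -0.0233] [ 0.0254  0.003  -0.0191]
scene 0.14 4 [ 0.0055 -0.0074 -0.0381] [ 0.0075  0.0057 -0.0359]
scene 0.15 50 [-0.0099 -0.0145 -0.0488] [ 0.0116  0.0146 -0.0391]
scene 0.16 54 [-0.0069 -0.0149 -0.0589] [ 0.0149  0.0176 -0.0491]
scene 0.17 61 [-0.0067 -0.017  -0.0689] [ 0.0136  0.0156 -0.059 ]
scene 0.18 61 [-0.011  -0.017  -0.0788] [ 0.0122  0.0172 -0.0695]
scene 0.19 66 [-0.0119 -0.0176 -0.0889] [ 0.0123  0.0198 -0.0791]
```

Run:
```python
import cv2,numpy as np
a=cv2.imread('pics/side3.png')[190:310,270:410];b=cv2.imread('pics/wrist3.png')[180:420,180:460]
c=np.hstack([cv2.resize(a,(400,343),interpolation=cv2.INTER_CUBIC),cv2.resize(b,(400,343))])
cv2.imwrite('pics/c3.png',np.clip(c*1.8+15,0,255).astype(np.uint8))
```

```text
(no output)
```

View pics/c3.png

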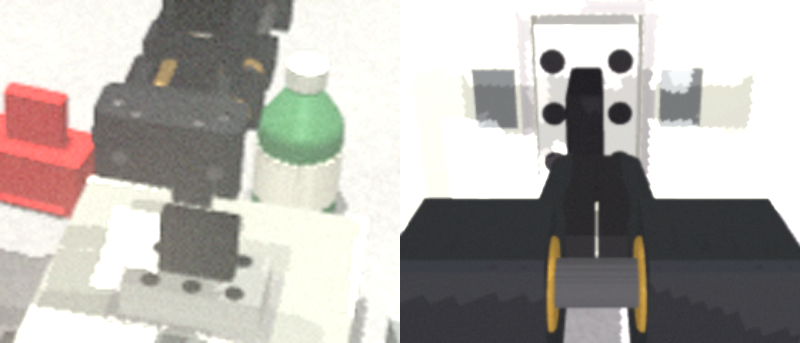

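The wrist and side crops show the shut fingers ending just above the plate, at z≈0.144. The reported TCP is 0.111, so the real tips sit about 34 mm behind it. I'll confirm this with the jaws open, and check how low the gripper body reaches before going deeper.

move_arm --jaw '[0.5,0.5,0.5,0.5,0.5]' --pt "3 -3.5 0" --pt "3 -3.5 0" --pt "3 -3.5 0" --pt "3 -3.5 0" --pt "3 -3.5 0" --spin '[-0.3,-0.3,-0.3,-0.3,-0.3]'

```text
t: 4.4
eef_pos: [0.6117, -0.0986, 0.111]
eef_rot: [[0.916, -0.401, -0.005], [-0.401, -0.916, 0.001], [-0.005, 0.001, -1.0]]
ft_force: [-0.2, -0.9, -0.3]
gripper_width: 0.0384
```

```bash
cat >> h.py <<'E'
def low(n):
    "lowest visible gripper point (tool frame z, m) by tool-y band"
    s=bot.get_state();R=s['eef_rot'];t=s['eef_pos'];print(s['t'],t,R[:,2],s['gripper_width'],s['ft_force'])
    p,d,m=cam(n);P=pts(d,m);L=(P-t)@R
    ok=(d>0)&(P[...,2]>.134)&(abs(L[...,0])<.045)&(p.max(-1)<110)
    for a in np.arange(-.1,.1,.01):
        q=L[ok&(L[...,1]>=a)&(L[...,1]<a+.01)]
        if len(q)>8: print(n,round(a,2),len(q),'zlow',np.percentile(q[:,2],98),'x',q[:,0].min(),q[:,0].max())
E
python3 - <<'E'
from h import *
low('side');low('scene');low('wrist')
E
```

```text
4.4 [ 0.6117 -0.0986  0.111 ] [-0.005   0.0009 -1.    ] 0.038404180370665675 [-0.2125 -0.9316 -0.3236]
side -0.09 21 zlow -0.1079604001118508 x 0.020521316288387683 0.034056721890055784
side -0.08 102 zlow -0.10402567243189229 x 0.019787428647250936 0.0340792079105462
side -0.07 60 zlow -0.11551216207780578 x 0.01982550944186725 0.033672387402767644
side -0.06 33 zlow -0.12199580710599661 x 0.008466784371202277 0.04208359749735676
side -0.05 371 zlow -0.12144499017966717 x -0.03466968906433883 0.04273770167172374
side -0.04 117 zlow -0.11249917378323096 x -0.03330054197415302 0.04002885156233478
side -0.03 230 zlow -0.091086711744233 x -0.03464626765007249 0.040249791530345316
side -0.02 78 zlow -0.11471399575950297 x 0.015317731405957498 0.03931899845027216
side -0.01 119 zlow -0.11482573420057719 x -0.03730044472847475 0.04097151947954266
side -0.0 286 zlow -0.115792643184145 x -0.03970040197208148 0.04016479832873086
side 0.01 1372 zlow -0.14108377405749783 x -0.0379678030439867 0.03900054389701692
side 0.02 1402 zlow -0.12296996513544295 x -0.034641180890103464 0.0362493797201413
[... 3337 characters left out ...]
85920978094283
wrist 0.01 3857 zlow -0.11271916171342197 x 0.015279100512592547 0.026948965043091043
wrist 0.02 9363 zlow -0.042246304234741364 x -0.012833715864521495 0.033932948302156055
wrist 0.03 9058 zlow -0.05328163629738274 x -0.006219803560037813 0.03398576353529797
wrist 0.04 7767 zlow -0.10648125043665307 x 0.014843315030549935 0.03423229806660607
wrist 0.05 3217 zlow -0.10739267165154505 x 0.015550879493435059 0.034033837260349656
wrist 0.06 1459 zlow -0.11196700392249175 x 0.018225808105349482 0.026919333585353415
wrist 0.07 6024 zlow -0.10045576076724677 x -0.01254930707387022 0.03407611233761508
wrist 0.08 137 zlow -0.10151104762546721 x 0.020475435862621412 0.03415253436398311
```

Confirmed: the tips lie about 35 mm behind the reported TCP, and the body about 100 mm behind it. That leaves room, so I'll descend 30 mm, putting the tips at about 0.116, and pinch lightly.

move_arm --jaw '[0.5,0.5,1,1,1,1,1,1]' --pt "0 0 20" --pt "0 0 30" --pt "0 0 30" --pt "0 0 30" --pt "0 0 30" --pt "0 0 30" --pt "0 0 30" --pt "0 0 30" --spin '[0,0,0,0,0,0,0,0]' --force 5

```text
t: 5.35
eef_pos: [0.6121, -0.0985, 0.0817]
eef_rot: [[0.916, -0.401, -0.004], [-0.401, -0.916, 0.001], [-0.004, 0.001, -1.0]]
ft_force: [0.7, 1.3, 1.4]
gripper_width: 0.0139
```

Gripping the plate at 13.9 mm. First half of the first rock, towards block -y (tool +y).

move_arm --jaw '[1,1,1,1]' --pt "0 2 -0.5" --pt "0 4 -1" --pt "0 6 -1.5" --pt "0 6 -1.5" --spin '[0,0,0,0]'

```text
t: 5.75
eef_pos: [0.6097, -0.1042, 0.0836]
eef_rot: [[0.916, -0.401, -0.003], [-0.401, -0.916, 0.001], [-0.003, 0.001, -1.0]]
ft_force: [0.0, 3.0, 2.2]
gripper_width: 0.0151
```

```bash
cat >> h.py <<'E'
def block():
    "block top plane + heater rim, from side and scene depth"
    s=bot.get_state();R=s['eef_rot'];print(s['t'],s['eef_pos'],'w',s['gripper_width'],'F',s['ft_force'],'F_tool',R.T@s['ft_force'])
    a=np.radians(-23.7);ax=np.array([[np.cos(a),-np.sin(a)],[np.sin(a),np.cos(a)]])
    for n in ['side','scene']:
        p,d,m=cam(n);P=pts(d,m);B=P.copy();B[...,:2]=(P[...,:2]-[.611,-.0985])@ax
        ok=(d>0)
        for nm,sel in [('top',ok&(abs(B[...,0])<.037)&(abs(B[...,1])<.03)&(B[...,2]>.08)&(B[...,2]<.105)&(p.max(-1)>70)),('rim',ok&(abs(B[...,0])<.095)&(abs(B[...,1])<.105)&((abs(B[...,0])>.05)|(abs(B[...,1])>.035))&(abs(B[...,2]-.07)<.012)&(p.max(-1)>90))]:
            q=B[sel]
            for _ in range(3):
                c,*_r=np.linalg.lstsq(np.c_[np.ones(len(q)),q[:,:2]],q[:,2],rcond=None)
                e=abs(np.c_[np.ones(len(q)),q[:,:2]]@c-q[:,2]);q=q[e<.003]
            print(n,nm,len(q),'z0 %.4f slope_x %.3f slope_y %.3f'%tuple(c),'y',np.percentile(q[:,1],[1,99]),'x',np.percentile(q[:,0],[1,99]))
E
python3 -c "
from h import *
block()"
```

```text
5.75 [ 0.6097 -0.1042  0.0836] w 0.015070000141366151 F [0.0155 2.9762 2.2132] F_tool [-1.1858 -2.7312 -2.2114]
side top 499 z0 0.0920 slope_x 0.001 slope_y 0.128 y [-0.0273  0.0162] x [-0.0364  0.0364]
side rim 6026 z0 0.0700 slope_x -0.001 slope_y 0.000 y [-0.1002  0.0964] x [-0.0887  0.0889]
scene top 119 z0 0.0931 slope_x -0.019 slope_y -0.044 y [-0.025   0.0191] x [-0.0369  0.0357]
scene rim 2413 z0 0.0720 slope_x -0.005 slope_y -0.002 y [-0.0984  0.1001] x [-0.0889  0.0905]
```

move_arm --jaw '[1,1,1,1,1]' --pt "0 2 -0.5" --pt "0 4 -1" --pt "0 6 -1.5" --pt "0 6.5 -1.5" --pt "0 6.5 -1.5" --spin '[0,0,0,0,0]'

```text
t: 6.35
eef_pos: [0.6072, -0.1102, 0.0852]
eef_rot: [[0.916, -0.401, -0.003], [-0.401, -0.916, 0.001], [-0.003, 0.001, -1.0]]
ft_force: [-0.2, 3.2, 2.8]
gripper_width: 0.0156
```

```bash
python3 -c "
from h import *
block()"
```

```text
6.35 [ 0.6072 -0.1102  0.0852] w 0.01560050373992929 F [-0.2404  3.2189  2.8217] F_tool [-1.52   -2.8506 -2.8187]
side top 518 z0 0.0945 slope_x -0.006 slope_y 0.210 y [-0.0298  0.0124] x [-0.0365  0.0365]
side rim 5958 z0 0.0700 slope_x -0.001 slope_y 0.001 y [-0.1003  0.096 ] x [-0.0887  0.0889]
scene top 96 z0 0.0941 slope_x -0.044 slope_y -0.023 y [-0.0258  0.0174] x [-0.036   0.0364]
scene rim 2390 z0 0.0720 slope_x -0.004 slope_y -0.002 y [-0.0986  0.1   ] x [-0.0896  0.0901]
```

Edge_l is up by about 8 mm and the heater hasn't moved. Next I'll rock the other way, about the raised left edge.

move_arm --jaw '[1,1,1,1,1,1]' --pt "0 -2 -0.5" --pt "0 -4 -1" --pt "0 -6 -1.5" --pt "0 -8 -2" --pt "0 -9 -2" --pt "0 -9 -2" --spin '[0,0,0,0,0,0]'

```text
t: 7.05
eef_pos: [0.6105, -0.1021, 0.0869]
eef_rot: [[0.916, -0.401, -0.004], [-0.401, -0.916, 0.0], [-0.004, 0.001, -1.0]]
ft_force: [-0.9, -1.7, -3.4]
gripper_width: 0.0147
```

```bash
python3 -c "
from h import *
block()
p,d,m=cam('side','s4.png'); q=cv2.imread('pics/s4.png')[220:380,260:420]; cv2.imwrite('pics/s4c.png',np.clip(cv2.resize(q,(600,600),interpolation=cv2.INTER_CUBIC)*1.3,0,255))"
```

```text
7.05 [ 0.6105 -0.1021  0.0869] w 0.014726015325046695 F [-0.8783 -1.7075 -3.3577] F_tool [-0.107   1.9117  3.3608]
side top 440 z0 0.0936 slope_x -0.002 slope_y 0.144 y [-0.025   0.0191] x [-0.0366  0.0366]
side rim 6068 z0 0.0700 slope_x -0.001 slope_y 0.001 y [-0.1004  0.0963] x [-0.0887  0.0889]
scene top 120 z0 0.0953 slope_x -0.025 slope_y -0.044 y [-0.0221  0.0215] x [-0.0366  0.0365]
scene rim 2412 z0 0.0720 slope_x -0.004 slope_y -0.002 y [-0.0984  0.0999] x [-0.0884  0.0905][ WARN:0@8.799] global loadsave.cpp:1063 imwrite_ Unsupported depth image for selected encoder is fallbacked to CV_8U.
```

View pics/s4c.png

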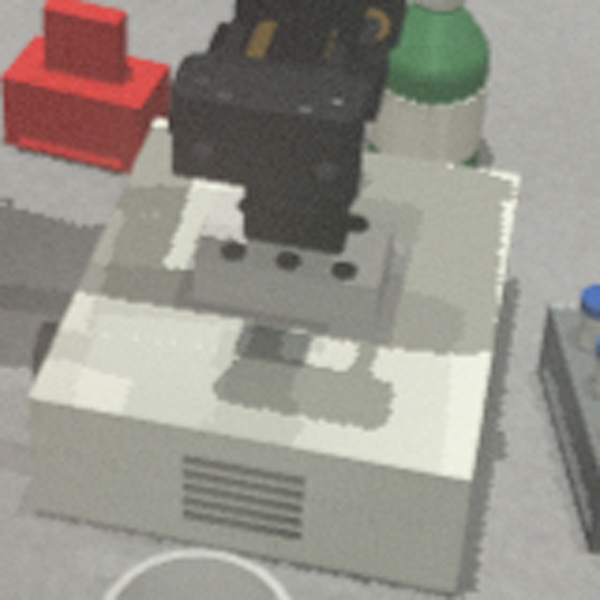

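The crop shows the tilted block top at about (290,265), with the heater square and unmoved. Continuing the second rock.

move_arm --jaw '[1,1,1,1,1,1]' --pt "0 -2 -0.5" --pt "0 -4 -1" --pt "0 -6 -1.5" --pt "0 -8 -2" --pt "0 -8 -2" --pt "0 -8 -2" --spin '[0,0,0,0,0,0]'

```text
t: 7.8
eef_pos: [0.6144, -0.0948, 0.0897]
eef_rot: [[0.916, -0.401, -0.002], [-0.401, -0.916, 0.0], [-0.002, 0.001, -1.0]]
ft_force: [-0.4, -1.6, -1.3]
gripper_width: 0.0143
```

```bash
sed -i 's/(abs(B\[...,1\])<.03)&(B\[...,2\]>.08)/(B[...,1]>-.016)\&(B[...,1]<.03)\&(B[...,2]>.083)/' h.py; python3 -c "
from h import *
block()"
```

```text
7.8 [ 0.6144 -0.0948  0.0897] w 0.014253033613954403 F [-0.4307 -1.6263 -1.2763] F_tool [0.2599 1.6615 1.2772]
side top 325 z0 0.0959 slope_x -0.002 slope_y -0.066 y [-0.0157  0.0239] x [-0.0362  0.0368]
side rim 6142 z0 0.0700 slope_x -0.001 slope_y 0.000 y [-0.1003  0.0964] x [-0.0887  0.0889]
scene top 143 z0 0.0975 slope_x -0.010 slope_y -0.112 y [-0.0157  0.0244] x [-0.034   0.0364]
scene rim 2422 z0 0.0720 slope_x -0.005 slope_y -0.003 y [-0.0985  0.0999] x [-0.0893  0.0905]
```

move_arm --jaw '[1,1,1,1]' --pt "0 -1.5 -0.5" --pt "0 -3 -1.5" --pt "0 -4 -1.5" --pt "0 -4 -1.5" --spin '[0,0,0,0]'

```text
t: 8.3
eef_pos: [0.6153, -0.0904, 0.0901]
eef_rot: [[0.916, -0.401, -0.004], [-0.401, -0.916, 0.001], [-0.004, 0.0, -1.0]]
ft_force: [-0.8, 1.0, -2.1]
gripper_width: 0.0149
```

```bash
python3 -c "
from h import *
block()"
```

```text
8.3 [ 0.6153 -0.0904  0.0901] w 0.01491271036119059 F [-0.7834  0.9926 -2.1273] F_tool [-1.1059 -0.5965  2.132 ]
side top 332 z0 0.0962 slope_x 0.005 slope_y -0.133 y [-0.0157  0.0254] x [-0.0367  0.0365]
side rim 6191 z0 0.0700 slope_x -0.001 slope_y 0.001 y [-0.1002  0.0964] x [-0.0887  0.0889]
scene top 168 z0 0.0985 slope_x -0.004 slope_y -0.161 y [-0.0157  0.0261] x [-0.0359  0.0365]
scene rim 2400 z0 0.0721 slope_x -0.005 slope_y -0.002 y [-0.098   0.0999] x [-0.0891  0.0902]
```

move_arm --jaw '[1,1,1,1,1,1]' --pt "0 2 0" --pt "0 4 0.5" --pt "0 6 1" --pt "0 8 1.5" --pt "0 8 1.5" --pt "0 8 1.5" --spin '[0,0,0,0,0,0]'

```text
t: 9.0
eef_pos: [0.6128, -0.0982, 0.0897]
eef_rot: [[0.916, -0.401, -0.002], [-0.401, -0.916, 0.001], [-0.002, 0.0, -1.0]]
ft_force: [-1.1, 1.4, 5.7]
gripper_width: 0.014
```

```bash
python3 -c "
from h import *
block()"
```

```text
9.0 [ 0.6128 -0.0982  0.0897] w 0.014016133170358474 F [-1.1321  1.4003  5.6855] F_tool [-1.612  -0.8271 -5.682 ]
side top 335 z0 0.0954 slope_x -0.002 slope_y -0.006 y [-0.0158  0.0221] x [-0.0363  0.0366]
side rim 6101 z0 0.0700 slope_x -0.002 slope_y 0.001 y [-0.1004  0.0965] x [-0.0887  0.0889]
scene top 113 z0 0.0976 slope_x -0.017 slope_y -0.101 y [-0.0149  0.0231] x [-0.0361  0.0368]
scene rim 2431 z0 0.0721 slope_x -0.005 slope_y -0.002 y [-0.0984  0.1   ] x [-0.089   0.0904]
```

The block is level and about 6 mm up on both sides, resting on the catches. I'll regrip deeper and firmer before raising it.

move_arm --jaw '[0.7,0.7,0.7,0.7,0.7,0.7,0.7]' --pt "0 0 0" --pt "0 0 0" --pt "0 0 0" --pt "0 0 10" --pt "0 0 20" --pt "0 0 22" --pt "0 0 22" --spin '[0,0,0,0,0,0,0]'

```text
t: 9.8
eef_pos: [0.6119, -0.0979, 0.0663]
eef_rot: [[0.916, -0.401, -0.005], [-0.401, -0.916, 0.001], [-0.005, 0.001, -1.0]]
ft_force: [-0.0, 0.3, 0.1]
gripper_width: 0.0267
```

```bash
python3 -c "
from h import *
block();see('side')"
```

```text
9.8 [ 0.6119 -0.0979  0.0663] w 0.026654326326674842 F [-0.0254  0.2754  0.1215] F_tool [-0.1342 -0.242  -0.1211]
side top 216 z0 0.0953 slope_x 0.001 slope_y -0.003 y [-0.0156  0.0218] x [-0.036   0.0368]
side rim 5899 z0 0.0700 slope_x -0.001 slope_y 0.001 y [-0.1002  0.0966] x [-0.0887  0.0889]
scene top 95 z0 0.0964 slope_x 0.041 slope_y -0.078 y [-0.0149  0.0228] x [-0.0235  0.037 ]
scene rim 2367 z0 0.0720 slope_x -0.005 slope_y -0.002 y [-0.0981  0.1   ] x [-0.0888  0.0904]
side rim 2917 [ 0.5901 -0.1555  0.07  ] ((610.9352416992188, -98.60694885253906), (200.61221313476562, 180.5333709716797), 66.74209594726562) [0.0682 0.07   0.0718]
```

Released, the block still stands 5.5–6 mm up and level, so both catches are free. Now a firm grip.

move_arm --jaw '[1,1,1,1,1,1]' --pt "0 0 0" --pt "0 0 0" --pt "0 0 0" --pt "0 0 0" --pt "0 0 0" --pt "0 0 0" --spin '[0,0,0,0,0,0]' --force 35

```text
t: 10.55
eef_pos: [0.6133, -0.0984, 0.0682]
eef_rot: [[0.916, -0.401, -0.001], [-0.401, -0.916, 0.0], [-0.001, 0.0, -1.0]]
ft_force: [0.3, -0.7, 3.5]
gripper_width: 0.0138
```

move_arm --jaw '[1,1,1,1,1]' --pt "0 0 -1" --pt "0 0 -3" --pt "0 0 -5" --pt "0 0 -5" --pt "0 0 -5" --spin '[0,0,0,0,0]'

```text
t: 11.05
eef_pos: [0.6132, -0.0983, 0.073]
eef_rot: [[0.916, -0.401, -0.002], [-0.401, -0.916, 0.0], [-0.002, 0.0, -1.0]]
ft_force: [-0.5, -0.3, -2.8]
gripper_width: 0.0137
```

```bash
python3 -c "
from h import *
block();see('side')"
```

```text
11.05 [ 0.6132 -0.0983  0.073 ] w 0.013681701221587928 F [-0.5203 -0.3466 -2.7866] F_tool [-0.3334  0.5247  2.7874]
side top 273 z0 0.1002 slope_x -0.001 slope_y -0.012 y [-0.0156  0.0217] x [-0.0365  0.0365]
side rim 5921 z0 0.0700 slope_x -0.001 slope_y 0.001 y [-0.1003  0.0964] x [-0.0888  0.0889]
scene top 72 z0 0.1018 slope_x -0.015 slope_y -0.184 y [-0.0143  0.0229] x [-0.0329  0.0369]
scene rim 2370 z0 0.0720 slope_x -0.005 slope_y -0.002 y [-0.0984  0.1   ] x [-0.0888  0.0904]
side rim 2920 [ 0.589  -0.1553  0.07  ] ((610.5679321289062, -99.01025390625), (201.33853149414062, 179.48471069335938), 66.2083969116211) [0.0682 0.07   0.0718]
```

It is carrying only the block's weight (2.8 N), and the heater is still down. Raising the block 35 mm more.

move_arm --jaw '[1,1,1,1,1,1,1,1]' --pt "0 0 -4" --pt "0 0 -9" --pt "0 0 -15" --pt "0 0 -21" --pt "0 0 -27" --pt "0 0 -32" --pt "0 0 -35" --pt "0 0 -35" --spin '[0,0,0,0,0,0,0,0]'

```text
t: 12.0
eef_pos: [0.6136, -0.0985, 0.1087]
eef_rot: [[0.916, -0.401, -0.001], [-0.401, -0.916, -0.0], [-0.001, 0.0, -1.0]]
ft_force: [-0.8, 0.3, -3.0]
gripper_width: 0.0138
```

move_arm --jaw '[1,1,1,1,1,1]' --pt "-1 0 0" --pt "-1 0 0" --pt "-1 0 0" --pt "-1 0 0" --pt "-1 0 0" --pt "-1 0 0" --spin '[0,0,0,0,0,0]'

```text
t: 12.6
eef_pos: [0.6127, -0.0981, 0.1087]
eef_rot: [[0.916, -0.401, -0.001], [-0.401, -0.916, -0.0], [-0.001, 0.0, -1.0]]
ft_force: [-0.6, 0.3, -2.2]
gripper_width: 0.0134
```

```bash
sed -i 's/(B\[...,2\]<.105)/(B[...,2]<.145)/' h.py; python3 -c "
from h import *
block();see('side')
p,d,m=cam('side','s5.png');P=pts(d,m)
a=np.radians(-23.7);B=(P[...,:2]-[.611,-.0985])@np.array([[np.cos(a),-np.sin(a)],[np.sin(a),np.cos(a)]])
s=(d>0)&(abs(B[...,0])<.042)&(abs(B[...,1]+.022)<.006)&(P[...,2]>.08)&(P[...,2]<.13)
print('front face z',np.percentile(P[...,2][s],[1,50,99]))
q=cv2.imread('pics/s5.png')[170:470,200:500]; cv2.imwrite('pics/s5c.png',cv2.resize(q,(600,600)))"
```

```text
12.6 [ 0.6127 -0.0981  0.1087] w 0.013437039806777025 F [-0.5994  0.2862 -2.1512] F_tool [-0.6625 -0.023   2.1516]
side top 291 z0 0.1358 slope_x -0.000 slope_y -0.019 y [-0.0154  0.0216] x [-0.0362  0.0366]
side rim 5934 z0 0.0700 slope_x -0.001 slope_y 0.001 y [-0.1003  0.0967] x [-0.0888  0.0889]
scene top 36 z0 0.1323 slope_x -0.101 slope_y -0.543 y [-0.0147  0.0231] x [-0.0343  0.0364]
scene rim 2321 z0 0.0720 slope_x -0.005 slope_y -0.001 y [-0.0984  0.1001] x [-0.0886  0.0904]
side rim 2957 [ 0.5846 -0.156   0.07  ] ((610.101318359375, -99.93048095703125), (197.93649291992188, 179.9332275390625), 66.34193420410156) [0.0682 0.07   0.0718]
side htop 142 [ 0.6076 -0.1078  0.1364] ((610.619873046875, -110.46991729736328), (66.47071075439453, 35.81487274169922), 4.479884147644043) [0.1346 0.1362 0.1394]
front face z [0.0909 0.1107 0.1296]
```

View pics/s5c.png

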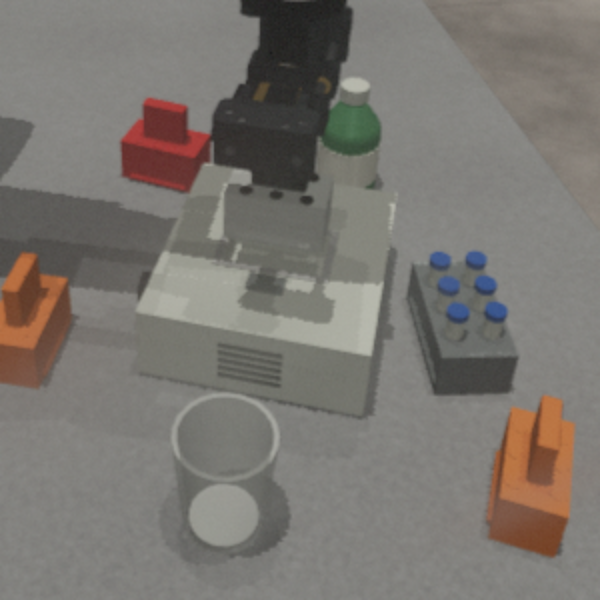

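The view shows the block held level above the well at about (275,215). The heater, bottle, beaker and rack are where they were. The underside is about 21 mm above the rim.

```bash
python3 -c "
from h import *
s=bot.get_state();print(s['t'],abs(s['dq']).max(),s['gripper_width']);print(bot.job_done())"
```

```text
12.8 0.14431855390729734 0.0135599759007649
the job is handed in; nothing more can be done
None
```

The block is out of the well and I handed the job in at 12.8 s. The arm is holding it still, level to about 1°, over the well with its underside about 21 mm above the rim.

**How it was done:** The moves can't tilt the tool, so I pinched the top of the plate with 5 N and pushed it sideways. That freed the +y side first, then the -y side. When I let go to regrip, the block stayed level and about 6 mm up. I then gripped deeper at 35 N and raised it.

**Last checks:**
- **Load:** the wrist carried only 2–3 N, about the block's weight.
- **Heater:** its rim stayed flat at 70 mm, and its outline hadn't moved beyond measuring noise (1–2 mm).
- **Bottle, beaker and rack:** they looked untouched in the last side picture; I didn't measure them.

**What failed or disagreed:**
- **First grasp:** it closed on nothing, with no contact force felt. The real fingertips sit about 35 mm behind the reported TCP, so I corrected for that.
- **Block tilt:** the scene camera's tilt readings were unreliable because little of the block's top was visible to it. I used the side camera's instead.

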